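# Show a clean piping nozzle to the inspection camera

### The arm

A 6-joint arm with a two-finger parallel gripper is mounted at the origin on the work surface. World frame = base frame: x ahead of the robot, y to its left, z up, the work surface at z = 0. Lengths are in mm, angles in rad, forces in N, time in s.
With the tool pointing down it reaches from about 350 to 775 mm from the base axis. Payload 7.3 kg.
Tool frame: the origin (TCP) lies on the centre line of the jaws, within the pads' length; the fingertips stand 17 mm ahead of it and the grasp point (between the pads) lies 2 mm behind it; z points along the fingers, y is the line along which they close (so a half turn about z gives the same grasp; the last joint's range is limited). The gripper opens to 92 mm and grips with 3 to 60 N. Pads are 19 mm wide; open, the fingers measure 130 mm over their backs; the gripper's body (75 mm by 190 mm) begins 47 mm behind the grasp point.
Start: joints at [1.123, 0.342, 1.524, -0, 1.275, -0.146], TCP at [156.035, 501.295, 243.741] pointing down, gripper open.
Joint ranges: [-2.53, 2.53], [-0.77, 2.02], [0.04, 2.7], [-1, 4.14], [0.28, 2.66], [-3.11, 3.11]. Speed limits (rad/s): [2.57, 2.57, 3.14, 3.14, 3.14, 3.14].

### API

Orientations are given as [roll, pitch, yaw] about the fixed x, y, z axes, in that order (R = Rz(yaw) Ry(pitch) Rx(roll)).
In Python, from plant import bot gives the robot as it stands. The module is installed in compiled form; this text tells all that it offers.
- The arm moves only by the shell command python3 -m pendant 'ROWS'. ROWS is JSON, a list of rows, each a list of 3 entries, a list of its own where there are three numbers: the shift along the world's x, y, z as a fraction of full scale, then the turn, a rotation vector about the world's x, y, z as a fraction of full scale, then the opening, from -1 (shut) to 1 (fully open), so that 0 is half open. In form: [[[tx, ty, tz], [rx, ry, rz], claw], ...]. A call has exactly 10 rows; each row shifts and turns the commanded pose from where the row before left it; what a row does not reach is not made up. Full scale, the value 1, is 30 mm for a shift and 0.12 rad for a turn. A row lasts 1/12 s, in which the tool goes at most 41.7 mm and 7.16 degrees, less where a joint would pass 70% of its speed; a pose out of reach is approached as far as the arm can. A call with a number of a shift or a turn outside -1 to 1 is refused whole. A call with a gripper value outside its range is refused whole. The fingers move at their own pace and stop on an object; the grip force is fixed at half the most. Time passes only in rows, so rows that do not move let the fingers close, or fill a call up. It gives the time, the measured TCP pose, the force, the opening and the grip force at its end, in the units of the state.
- bot.get_obs(): the state, without advancing time (a new reading comes with each control period).
- bot.capture(name): name is "scene" or "top" or "wrist"; returns the picture (420x560x3 uint8, blue, green, red); there is no depth.
- bot.camera_params(name): a dict with "fovy" (degrees; the focal length in pixels is half the picture's height over the tangent of half this angle, whatever the lens; pixels are square), "cx", "cy" (the principal point, pixels), "camera_from_world" (4x4, takes a point from world to camera coordinates). Camera axes: x right, y down, z forward; pixel columns grow to the right and rows downward; lengths in mm; the calibration is good to about 2 mm. A picture is of the moment at which its call begins: read the wrist's pose just before it. camera_params takes no time and is no camera call; for the wrist camera it gives the pose at the moment of the call.
- bot.close_job(): hands the job in; it is judged then, once.
The state is a dict: "time": time; "joint_positions": joint angles; "dq": joint speeds; "tau": joint torques, N m; "tool_pos": TCP position; "tcp_rot": TCP orientation; "contact_force": force on the tool from outside, world axes, zero at the start; "moment": the same for the moment, N m; "grip_width": finger opening in mm; "finger_force": force on a finger pad.
Only numpy, scipy, OpenCV 4.12 (cv2) and the standard library are available. Lean on these libraries where they do the work, as an engineer would, in place of code of your own. Each camera call takes 0.05 s, during which the arm holds its last target. There are 200 camera calls.

### The job

Gently take the wide piping nozzle out of the nozzle rack - its sheet metal dents if squeezed hard - and hold it up in the air in front of the inspection camera, with its small end pointing straight down the lens and 80 mm from the glass. Keep it still there: the job finishes while you are holding it, so do not put it down or let go. Do not touch the camera, and leave the slim nozzles, the jar and the bowl where they are.

Things in the scene. Friction and masses are not known exactly. Their poses are not given: they have to be found in the camera images.
- wide_nozzle: Plain steel piping nozzle, the widest of three: round collar 46 mm across, 36 mm high, to grip across; below its flat shoulder a cone 38 mm long, 27 to 12 mm across; 50 to 100 g. Hangs small end down in any hole of the rack. Origin: on the axis at the shoulder (on the rack top); z runs from small to wide end, up at start. Dents if both fingers' forces on it add up to over 70 N (a 35 N pinch).
- wide_nozzle_tip (a point): Centre of the wide nozzle's small end, 38 mm from its origin along its negative z axis.
- rack: White plastic nozzle rack, fixed: plate 70 mm (x) by 272 mm (y), 8 mm thick, top 72 mm above the work surface, on a wall at each end. Three 32 mm through holes in a row along its y at -90, 0 and 90 mm, a nozzle hanging in each. Origin: centre of its underside, on the work surface.
- slim_nozzle_a: Slim steel piping nozzle, collar 34 mm in diameter and 36 mm high, same cone as the wide one; hangs in another hole of the rack, origin at its shoulder. Leave it.
- slim_nozzle_b: Second slim nozzle, same as the other. Leave it.
- camera_head: Inspection camera on a fixed stand: black round housing 48 mm across, 78 mm long, behind the lens, with a ring lamp 68 mm across round the lens. Origin: centre of the lens glass, 140 mm above the work surface. z is the viewing direction, out of the lens, 35 degrees off vertical, leaning roughly towards the robot. Do not touch it.
- view_point (a point): Point in the air 80 mm straight out of the lens along the camera's viewing direction (height 206 mm above the work surface): where the small end of the nozzle is to be held.
- jar: Jar 66 mm in diameter, 100 mm high, standing; origin at the centre of its underside. Leave it.
- bowl: Small orange bowl, 110 mm across, 50 mm high; origin at the centre of its underside. Leave it.
- camera_stand: The camera's fixed foot and post. Origin on the work surface right below the lens; foot 100 mm across, centred 30 mm along its x; post 22 mm across, 29 mm along its x. The camera looks to its -x side and up. Do not touch it.
Mind the look-alikes: they are no part of the job. What is shaped like the wide_nozzle but pink or red is not meant.

How it is judged (in metres and radians):
On the way:
1. the wide nozzle is held clear above the rack (height (world z) of wide_nozzle_tip above 0.09 m and contact force between the fingers and wide_nozzle above 2 N and contact force between wide_nozzle and rack below 0.05 N), for 0.2 s.
At the end, for the whole second after the job is handed in: The wide nozzle is still held in the fingers, at rest, touching nothing else: its small end within 18 mm of the point 80 mm out from the lens, its axis within 0.18 rad (10 degrees) of the camera's viewing direction, small end towards the lens (distance between wide_nozzle_tip and view_point below 0.018 m and angle between the z axis of wide_nozzle and the z axis of camera_head, either way round below 0.18 rad and z of wide_nozzle in the frame of camera_head above 0.1 m and height (world z) of wide_nozzle above 0.2 m and contact force between the fingers and wide_nozzle above 2 N and contact force between wide_nozzle and rack below 0.05 N and contact force between wide_nozzle and camera_head below 0.05 N and linear speed of wide_nozzle below 0.02 m/s and angular speed of wide_nozzle below 0.15 rad/s); the arm keeps its last pose, push and grip.
It fails at once if the fingers press on the wide nozzle with more than 70 N in all (contact force between the fingers and wide_nozzle above 70 N).
It fails at once if the camera is touched (over 1 N) (contact force between anything else and camera_stand above 1 N or contact force between anything else and camera_head above 1 N).
It fails at once if a slim nozzle, the jar or the bowl is shifted by more than 20 mm (distance of any of slim_nozzle_a, slim_nozzle_b, jar, bowl from where it was at the start of the episode above 0.02 m).
It also fails if it takes over 35 s, if anything falls off the work surface, if the arm or the gripper's body presses on something with over 40 N, if the wrist force passes 120 N, or if a joint passes its speed limit or range.

## Working session

There is one attempt and no reset: what is moved stays moved. The work goes in short steps, Python scripts to look and compute and a shell command to move; the robot and the scene stay as the last step left them, time stands still between calls to the robot, and variables do not carry over. Pictures are saved under pics/ and viewed, at most 10 in all, crops included, and the job is handed in when it is done.

```bash
mkdir -p pics; cat > h.py <<'E'
import numpy as np, cv2
from plant import bot
def P(n):
    p=bot.camera_params(n); f=210/np.tan(np.radians(p["fovy"])/2); return f,p["cx"],p["cy"],np.array(p["camera_from_world"])
def ray(n,u,v,p=None):
    f,cx,cy,T=p or P(n); R=T[:3,:3]; o=-R.T@T[:3,3]; d=R.T@np.array([(u-cx)/f,(v-cy)/f,1]); return o,d/np.linalg.norm(d)
def plane(n,u,v,z,p=None):
    o,d=ray(n,u,v,p); return o+d*(z-o[2])/d[2]
def proj(n,X,p=None):
    f,cx,cy,T=p or P(n); c=T[:3,:3]@np.array(X,float)+T[:3,3]; return np.array([f*c[0]/c[2]+cx,f*c[1]/c[2]+cy])
def tri(rays):
    A=sum(np.eye(3)-np.outer(d,d) for o,d in rays); b=sum((np.eye(3)-np.outer(d,d))@o for o,d in rays); return np.linalg.solve(A,b)
E
python3 - <<'E'
from h import *
for n in("scene","top"):
    print(n,P(n)); cv2.imwrite(f"pics/{n}0.png",bot.capture(n))
print(bot.get_obs())
E
```

```text
scene (np.float64(379.51255306232366), 282.86562467989035, 203.75089377943564, array([[ 3.35923812e-01,  9.41818571e-01, -1.15313490e-02,
        -2.17804629e+02],
       [ 8.04847186e-01, -2.93385889e-01, -5.15893136e-01,
        -3.91082541e+02],
       [-4.89260872e-01,  1.64019815e-01, -8.56575332e-01,
         1.28407785e+03],
       [ 0.00000000e+00,  0.00000000e+00,  0.00000000e+00,
         1.00000000e+00]]))
top (np.float64(386.4019890075215), 275.9845410428822, 204.8105479564815, array([[ 1.37557856e-03, -9.99998379e-01,  1.16213276e-03,
         3.28109540e+01],
       [-9.95893173e-01, -1.47513271e-03, -9.05240956e-02,
         6.05929568e+02],
       [ 9.05256631e-02, -1.03283708e-03, -9.95893587e-01,
         1.24753632e+03],
       [ 0.00000000e+00,  0.00000000e+00,  0.00000000e+00,
         1.00000000e+00]]))
{'time': 0.1, 'joint_positions': array([ 1.12303124e+00,  3.42648519e-01,  1.52491760e+00, -2.16686046e-05,
        1.27539081e+00, -1.45995743e-01]), 'dq': array([ 0.00105423, -0.00029111, -0.00264719,  0.00059444,  0.00154247,
       -0.00033995]), 'tau': array([ 2.65386749e-03, -4.31999409e+01, -2.44699985e+01,  7.20957876e-02,
        5.25317097e-02, -6.72427882e-05]), 'tool_pos': array([155.87057204, 500.97498133, 243.11814952]), 'tcp_rot': array([-3.14023987e+00, -1.77971101e-04,  2.83982951e+00]), 'contact_force': array([-0.03701216, -0.71626707, -0.06072639]), 'moment': array([-0.01727049,  0.0242052 ,  0.02247578]), 'finger_force': 0.0, 'grip_width': 91.37136650185666}
```

View pics/scene0.png

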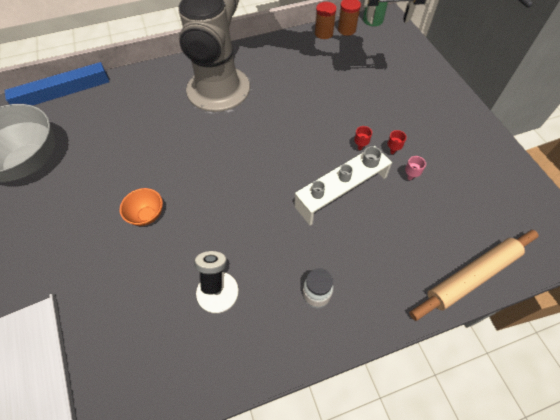

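View pics/top0.png

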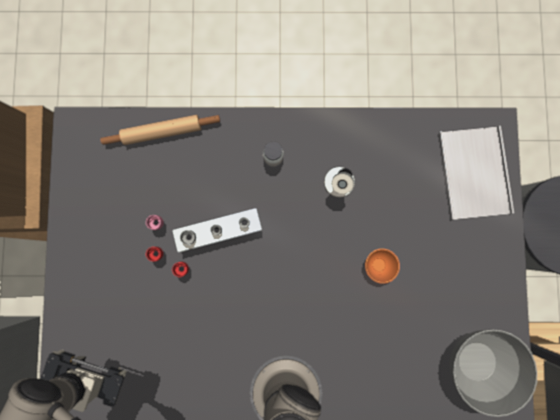

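The scene picture shows the robot at the top, the rack with three grey nozzles, and red and pink look-alikes at its far end. It also shows the camera at (210,265), the jar at (319,288) and the bowl at (142,209).

Candidates in the top picture:
- Grey: (188,238), (216,231) and (244,224).
- Red: (155,255) and (181,270).
- Pink: (154,222).

I choose the widest grey one, at (188,238), and will check it in a crop.

```bash
python3 - <<'E'
from h import *
t=cv2.imread("pics/top0.png"); s=cv2.imread("pics/scene0.png")
a=cv2.resize(t[190:290,135:275],None,fx=5,fy=5,interpolation=cv2.INTER_CUBIC)[:, :700]
b=cv2.resize(t[135:235,240:370],None,fx=3,fy=3,interpolation=cv2.INTER_CUBIC)
c=cv2.resize(s[235:320,180:280],None,fx=3,fy=3,interpolation=cv2.INTER_CUBIC)
m=np.zeros((600,800,3),np.uint8); a=cv2.resize(t[200:285,140:270],None,fx=4,fy=4,interpolation=cv2.INTER_CUBIC)
m[:340,:520]=a; m[345:345+255,:390]=b[:255]; m[345:600,400:700]=c
cv2.imwrite("pics/crop.png",m)
for n,uv in dict(wide=(188,238,108),sa=(216,231,108),sb=(244,224,108),red1=(155,255,25),red2=(181,270,25),pink=(154,222,25),jar=(273,152,100),bowl=(382,266,50)).items(): print(n,plane("top",*uv[:2],uv[2]).round())
# white regions
for n,im in(("top",t),("scene",s)):
    w=cv2.inRange(im,(170,170,170),(255,255,255))
    k,l,st,ce=cv2.connectedComponentsWithStats(w)
    for i in range(1,k):
        if st[i,4]>100: print(n,st[i],ce[i].round(1), cv2.minAreaRect(np.argwhere(l==i)[:,::-1].astype(np.float32)))
E
```

```text
wide [496. 303. 108.]
sa [518. 218. 108.]
sb [539. 132. 108.]
red1 [441. 429.  25.]
red2 [393. 343.  25.]
pink [549. 435.  25.]
jar [766.  43. 100.]
bowl [ 408. -305.   50.]
top [  0   0  19  11 206] [8.9 4.9] ((9.0, 5.0), (10.0, 18.0), 90.0)
top [ 20   0  42  11 461] [40.5  5. ] ((40.49999237060547, 4.999999046325684), (40.99999237060547, 9.999998092651367), 0.0)
top [    0     0   560   140 58828] [288.   55.4] ((279.49993896484375, 69.49998474121094), (558.9998779296875, 138.99996948242188), 0.0)
top [540   0  20  12 230] [549.9   5.5] ((549.5, 5.5), (11.0, 19.0), 90.0)
top [ 441  127   68   92 4897] [474.2 172.6] ((474.4199523925781, 172.44000244140625), (89.51972198486328, 56.427120208740234), 81.8698959350586)
top [499 127  14  83 121] [505.7 166.2] ((505.9884033203125, 167.9248504638672), (83.02322387695312, 1.5205720663070679), 81.25383758544922)
top [ 520  141   40   43 1505] [538.7 160.4] ((539.5, 162.0), (42.0, 39.0), 90.0)
top [325 167  27  28 386] [336.4 180.8] ((338.0, 180.5), (27.0, 26.0), 90.0)
top [ 173  209   89   43 1460] [219.  228.5] ((216.52183532714844, 229.582
[... 1211 characters left out ...]
383758544922)
scene [ 296  153   96   60 1611] [339.8 182.1] ((343.2233581542969, 177.55264282226562), (25.75011444091797, 97.62885284423828), 58.2664794921875)
scene [196 251  29  17 259] [210.  259.7] ((210.0, 259.0), (16.0, 28.0), 90.0)
scene [196 273  42  40 895] [219.  296.3] ((217.96990966796875, 294.47430419921875), (34.07579040527344, 42.93124771118164), 67.06790161132812)
scene [309 288  24  14 108] [321.4 296.5] ((321.5511169433594, 295.624755859375), (10.682136535644531, 23.314537048339844), 77.19573211669922)
scene [   0  294   72  126 7076] [ 31.8 365.6] ((35.5, 356.5), (71.0, 125.0), 0.0)
scene [  228   313   332   107 20598] [441.9 380. ] ((393.5, 366.0), (106.0, 331.0), 90.0)
```

View pics/crop.png

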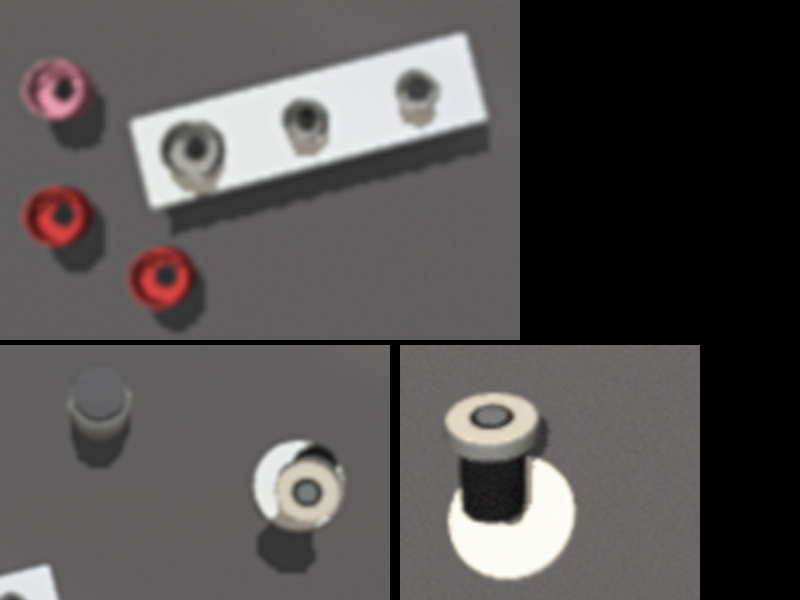

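The crop confirms it: the left grey nozzle, centred at top pixel (188,238), is clearly wider than the other two, and the look-alikes are red or pink and stand on the table. The lens is at top (342,184) and scene (210,258).

```bash
python3 - <<'E'
from h import *
c=np.array([plane("top",*q,72) for q in((172.5,230),(256.25,208.75),(262,230),(178,252))])
print(c.round(1)); print("edges",[np.linalg.norm(c[i]-c[(i+1)%4]).round(1) for i in range(4)])
ctr=c.mean(0); d=(c[0]+c[3]-c[1]-c[2]); d/=np.linalg.norm(d); print("ctr",ctr,"dir",d,"hole",ctr+90*d, "yaw of y",np.arctan2(d[1],d[0]))
w=plane("top",188.3,237.9,108); print("wide",w)
L=tri([ray("top",342.3,183.7),ray("scene",210.3,258.3)]); print("lens",L, "resid",proj("top",L),proj("scene",L))
print("lens z140 top",plane("top",342.3,183.7,140),"scene",plane("scene",210.3,258.3,140))
for z in(5,10): print("foot",z,plane("top",339.3,181.7,z),plane("scene",217.2,292,z))
E
```

```text
[[521.3 361.1  72. ]
 [589.2  96.5  72. ]
 [521.7  77.9  72. ]
 [452.2 342.   72. ]]
edges [np.float64(273.1), np.float64(70.0), np.float64(273.1), np.float64(71.7)]
ctr [521.09938515 219.34667313  72.        ] dir [-0.25144338  0.96787201  0.        ] hole [498.46948075 306.45515393  72.        ] yaw of y 1.824967588298327
wide [496.30247503 302.43483031 108.        ]
lens [ 659.96172883 -167.11113576  139.89905689] resid [342.47024256 183.72631101] [210.54346931 258.27640089]
lens z140 top [ 660.02641129 -166.57992784  140.        ] scene [ 659.88412381 -167.61018253  140.        ]
foot 5 [ 686.60778989 -180.05845067    5.        ] [ 686.95867399 -181.59908453    5.        ]
foot 10 [ 685.84884456 -179.22635321   10.        ] [ 688.8068811  -181.25450564   10.        ]
```

```bash
R='[[0.568,-0.328,-0.023],[0,0,-0.423],1]'
python3 -m pendant '[[[0.568,-0.328,-0.023],[0,0,-0.423],1],[[0.568,-0.328,-0.023],[0,0,-0.423],1],[[0.568,-0.328,-0.023],[0,0,-0.423],1],[[0.568,-0.328,-0.023],[0,0,-0.423],1],[[0.568,-0.328,-0.023],[0,0,-0.423],1],[[0.568,-0.328,-0.023],[0,0,-0.423],1],[[0.568,-0.328,-0.023],[0,0,-0.423],1],[[0.568,-0.328,-0.023],[0,0,-0.423],1],[[0.568,-0.328,-0.023],[0,0,-0.423],1],[[0.568,-0.328,-0.023],[0,0,-0.423],1]]'
python3 -m pendant '[[[0.568,-0.328,-0.023],[0,0,-0.423],1],[[0.568,-0.328,-0.023],[0,0,-0.423],1],[[0.568,-0.328,-0.023],[0,0,-0.423],1],[[0.568,-0.328,-0.023],[0,0,-0.423],1],[[0.568,-0.328,-0.023],[0,0,-0.423],1],[[0.568,-0.328,-0.023],[0,0,-0.423],1],[[0.568,-0.328,-0.023],[0,0,-0.423],1],[[0.568,-0.328,-0.023],[0,0,-0.423],1],[[0.568,-0.328,-0.023],[0,0,-0.423],1],[[0.568,-0.328,-0.023],[0,0,-0.423],1]]'
python3 - <<'E'
from h import *
p=P("wrist"); cv2.imwrite("pics/w1.png",bot.capture("wrist"))
print(bot.get_obs()); print(p); print(proj("wrist",(497,304,108),p))
E
```

```text
time: 0.93
tool_pos: [327.1, 402.2, 236.4]
tcp_rot: [-3.141, -0.0, 2.33]
contact_force: [-0.1, 1.0, -1.9]
grip_width: 91.5
finger_force: 0.0
time: 1.77
tool_pos: [497.4, 303.8, 229.4]
tcp_rot: [-3.141, 0.0, 1.822]
contact_force: [-0.4, 1.1, 0.1]
grip_width: 91.9
finger_force: 0.0
{'time': 1.8167, 'joint_positions': array([ 0.41267111,  0.46224835,  1.37781227, -0.00181994,  1.30108309,
        0.16709088]), 'dq': array([ 0.02927528, -0.02164529,  0.04899073,  0.00687059, -0.00665401,
       -0.04986696]), 'tau': array([  5.78374833, -52.66407967, -22.12719619,   1.086202  ,
         1.01576015,  -0.09088387]), 'tool_pos': array([500.36211674, 301.88860283, 229.08833142]), 'tcp_rot': array([3.14085860e+00, 1.65533549e-03, 1.81686049e+00]), 'contact_force': array([ 2.03289218, -1.30943045,  1.12244906]), 'moment': array([-0.15854893, -0.04586291, -0.01347318]), 'finger_force': 0.0, 'grip_width': 91.47906179031709}
(np.float64(343.6335780779623), 273.97923625227594, 208.26178431651553, array([[ 9.68785063e-01,  2.47900580e-01, -8.96271067e-04,
        -5.55855159e+02],
       [ 2.39998066e-01, -9.36984437e-01,  2.53891892e-01,
         1.35465477e+02],
       [ 6.21001551e-02, -2.46181776e-01, -9.67232187e-01,
         4.19313350e+02],
       [ 0.00000000e+00,  0.00000000e+00,  0.00000000e+00,
         1.00000000e+00]]))
[275.11589536 204.86393624]
```

View pics/w1.png

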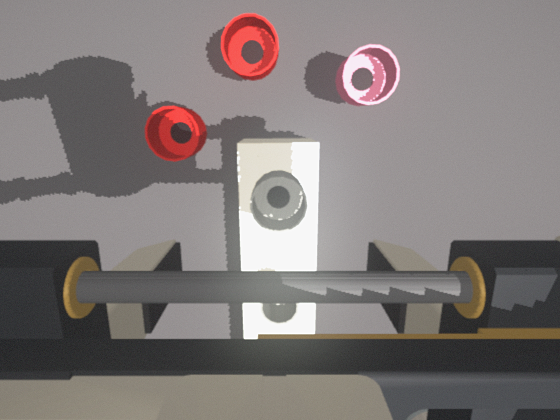

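The wrist picture shows the wide nozzle's rim at about (278,198) with the fingers either side of the rack. The reds are at (250,47) and (176,133) and pink is at (368,75), all off the finger line. The arm was still settling, so I'll re-measure at rest.

```bash
python3 - <<'E'
from h import *
p=P("wrist"); o=bot.get_obs(); im=bot.capture("wrist"); cv2.imwrite("pics/w2.png",im)
print(o["tool_pos"],o["tcp_rot"])
g=cv2.medianBlur(cv2.cvtColor(im,cv2.COLOR_BGR2GRAY),3)[150:250,225:335]
c=cv2.HoughCircles(g,cv2.HOUGH_GRADIENT,1,5,param1=100,param2=12,minRadius=24,maxRadius=32)
for x,y,r in c[0][:4]: print(x+225,y+150,r,plane("wrist",x+225,y+150,108,p))
f,cx,cy,T=p
print("expected r",f*23/(T[:3,:3]@[497,303,108]+T[:3,3])[2])
E
```

```text
[500.36211674 301.88860283 229.08833142] [3.14085860e+00 1.65533549e-03 1.81686049e+00]
274.5 200.5 27.9 [498.83889813 305.33272949 108.        ]
274.5 192.5 25.6 [497.27844323 311.55505657 108.        ]
expected r 29.26092861675751
```

```bash
python3 -m pendant '[[[0.06,0.05,0],[0,0,0],1],[[0,0,-0.5],[0,0,0],1],[[0,0,-0.5],[0,0,0],1],[[0,0,-0.5],[0,0,0],1],[[0,0,-0.5],[0,0,0],1],[[0,0,-0.5],[0,0,0],1],[[0,0,-0.5],[0,0,0],1],[[0,0,0],[0,0,0],1],[[0,0,0],[0,0,0],1],[[0,0,0],[0,0,0],1]]'
python3 - <<'E'
from h import *
p=P("wrist"); o=bot.get_obs(); im=bot.capture("wrist"); cv2.imwrite("pics/w3.png",im)
print(o["tool_pos"],o["tcp_rot"],o["dq"].round(3)); print(proj("wrist",(498.5,305.5,108),p))
E
```

```text
time: 2.7
tool_pos: [498.6, 306.6, 140.9]
tcp_rot: [3.14, -0.0, 1.826]
contact_force: [-0.2, 0.6, -0.4]
grip_width: 91.9
finger_force: 0.0
[498.6299161  306.64792003 140.86453447] [ 3.14043702e+00 -2.85261160e-04  1.82566833e+00] [-0.004 -0.009 -0.008 -0.    -0.004  0.   ]
[275.2720991  247.42234851]
```

View pics/w3.png

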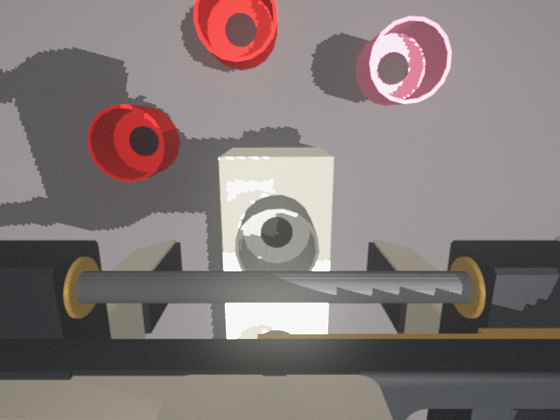

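The rim's top edge is at about row 195, spanning columns 236–318. I'll check which centre that implies.

```bash
python3 - <<'E'
from h import *
p=P("wrist"); d=np.array([-.251,.968,0]); a=np.array([.968,.251,0])
E=plane("wrist",277,195.5,108,p); l=plane("wrist",236.5,240,108,p); r=plane("wrist",318,240,108,p)
print("from top edge",E-23*d,"from sides",(l+r)/2,"width",np.linalg.norm(l-r))
print("rack end edge row157 z72:",plane("wrist",277,157,72,p)-46*d)
print(plane("wrist",219,157,72,p),plane("wrist",333,157,72,p))
im=cv2.imread("pics/w3.png"); 
g=cv2.cvtColor(im,cv2.COLOR_BGR2GRAY); print(g[180:215,277])
g2=bot.camera_params("wrist"); print(np.linalg.inv(g2["camera_from_world"])[:3,3])
E
```

```text
from top edge [498.21030609 311.1465359  108.        ] from sides [498.77901374 309.74469567 108.        ] width 43.82982559591873
rack end edge row157 z72: [500.2943221  304.45562264  72.        ]
[454.55254689 340.11811017  72.        ] [521.78618285 357.54893706  72.        ]
[225 227 228 227 226 226 225 226 227 227 227 225 227 228 218 152 128 128
 126 126 127 126 128 127 126 129 128 129 154 222 245 244 239 191 160]
[480.83545832 370.51734149 282.44083159]
```

Row 195 is the collar's outer base at z 72. The rim itself, at row 208, matches the predicted 207, so the estimate (498.5, 305.5) holds. Next I descend and close gently.

```bash
python3 -m pendant '[[[0,-0.03,-0.39],[0,0,0],1],[[0,0,-0.39],[0,0,0],1],[[0,0,-0.39],[0,0,0],1],[[0,0,-0.39],[0,0,0],1],[[0,0,0],[0,0,0],0.6],[[0,0,0],[0,0,0],0.4],[[0,0,0],[0,0,0],0.25],[[0,0,0],[0,0,0],0.15],[[0,0,0],[0,0,0],0.1],[[0,0,0],[0,0,0],0.08]]'
python3 -m pendant '[[[0,0,0],[0,0,0],0.06],[[0,0,0],[0,0,0],0.05],[[0,0,0],[0,0,0],0.04],[[0,0,0],[0,0,0],0.03],[[0,0,0],[0,0,0],0.02],[[0,0,0],[0,0,0],0.01],[[0,0,0],[0,0,0],0],[[0,0,0],[0,0,0],-0.01],[[0,0,0],[0,0,0],-0.02],[[0,0,0],[0,0,0],-0.02]]'
```

```text
time: 3.58
tool_pos: [498.9, 305.2, 93.8]
tcp_rot: [3.14, -0.0, 1.825]
contact_force: [-0.1, -0.4, -0.0]
grip_width: 56.6
finger_force: 0.0
time: 4.42
tool_pos: [498.6, 305.1, 93.2]
tcp_rot: [3.141, 0.0, 1.825]
contact_force: [0.5, 0.6, 0.7]
grip_width: 45.5
finger_force: 30.0
```

```bash
python3 -m pendant '[[[0,0,0.1],[0,0,0],-0.05],[[0,0,0.2],[0,0,0],-0.1],[[0,0,0.4],[0,0,0],-0.1],[[0,0,0.7],[0,0,0],-0.1],[[0,0,0.8],[0,0,0],-0.1],[[0,0,0.8],[0,0,0],-0.1],[[0,0,0.8],[0,0,0],-0.1],[[0,0,0.7],[0,0,0],-0.1],[[0,0,0.4],[0,0,0],-0.1],[[0,0,0.2],[0,0,0],-0.1]]'
python3 -m pendant '[[[0,0,0.2],[0,0,0],-0.1],[[0,0,0.1],[0,0,0],-0.1],[[0,0,0],[0,0,0],-0.1],[[0,0,0],[0,0,0],-0.1],[[0,0,0],[0,0,0],-0.1],[[0,0,0],[0,0,0],-0.1],[[0,0,0],[0,0,0],-0.1],[[0,0,0],[0,0,0],-0.1],[[0,0,0],[0,0,0],-0.1],[[0,0,0],[0,0,0],-0.1]]'
python3 - <<'E'
from h import *
for n in("scene","top"): cv2.imwrite(f"pics/{n}1.png",bot.capture(n))
o=bot.get_obs(); t=o["tool_pos"]
L=np.array([660,-167.1,140]); h=np.array([26.9,-13.6,0]); h/=np.linalg.norm(h)
v=np.cos(np.radians(35))*np.array([0,0,1])-np.sin(np.radians(35))*h
vp=L+80*v
tgt=vp+v*(38+93.5-72)   # TCP: 21.5mm above shoulder
ax=np.cross([0,0,1],v); ax/=np.linalg.norm(ax)
print("v",v,"vp",vp,"TCP",tgt,"now",t,"delta/30",(tgt-t)/30,"rot/.12",ax*np.radians(35)/.12)
m=np.hstack([cv2.resize(cv2.imread("pics/scene1.png")[90:240,270:470],(400,300)),cv2.resize(cv2.imread("pics/top1.png")[160:310,120:320],(400,300))]); cv2.imwrite("pics/lift.png",m)
E
```

```text
time: 5.25
tool_pos: [499.1, 305.4, 248.9]
tcp_rot: [3.138, -0.001, 1.825]
contact_force: [0.5, 0.3, 0.0]
grip_width: 45.9
finger_force: 30.0
time: 6.08
tool_pos: [498.6, 305.1, 255.1]
tcp_rot: [-3.142, 0.0, 1.825]
contact_force: [-0.3, -1.3, -0.2]
grip_width: 45.3
finger_force: 30.0
v [-0.51187555  0.2587921   0.81915204] vp [ 619.04995607 -146.39663207  205.53216354] TCP [ 588.5933609  -130.99850217  254.27171018] now [498.62693203 305.10124817 255.13927746] delta/30 [  2.99888096 -14.53665834  -0.02891891] rot/.12 [-2.29680369 -4.5429426   0.        ]
```

View pics/lift.png

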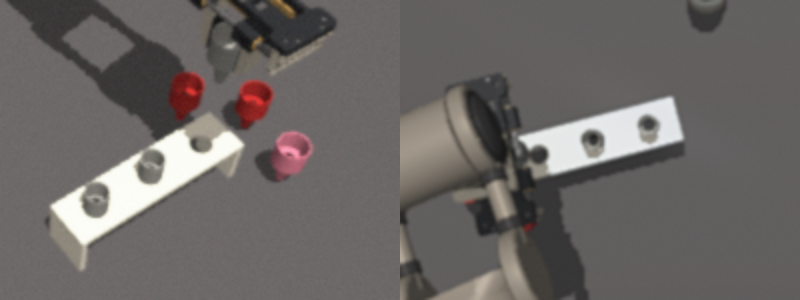

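The nozzle is lifted: the hole at (200,142) in the left half is empty and both slim nozzles are still in place. Now I carry and tilt it over three calls.

```bash
python3 -m pendant '[[[0.1,-0.24,0],[-0.04,-0.08,0],-0.1],[[0.1,-0.49,0],[-0.08,-0.15,0],-0.1],[[0.1,-0.49,0],[-0.08,-0.15,0],-0.1],[[0.1,-0.49,0],[-0.08,-0.15,0],-0.1],[[0.1,-0.49,0],[-0.08,-0.15,0],-0.1],[[0.1,-0.49,0],[-0.08,-0.15,0],-0.1],[[0.1,-0.49,0],[-0.08,-0.15,0],-0.1],[[0.1,-0.49,0],[-0.08,-0.15,0],-0.1],[[0.1,-0.49,0],[-0.08,-0.15,0],-0.1],[[0.1,-0.49,0],[-0.08,-0.15,0],-0.1]]'
python3 -m pendant '[[[0.1,-0.49,0],[-0.08,-0.15,0],-0.1],[[0.1,-0.49,0],[-0.08,-0.15,0],-0.1],[[0.1,-0.49,0],[-0.08,-0.15,0],-0.1],[[0.1,-0.49,0],[-0.08,-0.15,0],-0.1],[[0.1,-0.49,0],[-0.08,-0.15,0],-0.1],[[0.1,-0.49,0],[-0.08,-0.15,0],-0.1],[[0.1,-0.49,0],[-0.08,-0.15,0],-0.1],[[0.1,-0.49,0],[-0.08,-0.15,0],-0.1],[[0.1,-0.49,0],[-0.08,-0.15,0],-0.1],[[0.1,-0.49,0],[-0.08,-0.15,0],-0.1]]'
cat > rem.py <<'E'
from h import *
from scipy.spatial.transform import Rotation as Ro
o=bot.get_obs(); t=o["tool_pos"]; R=Ro.from_euler("xyz",o["tcp_rot"]).as_matrix()
L=np.array([660,-167.1,140]); h=np.array([26.9,-13.6,0]); h/=np.linalg.norm(h)
v=np.cos(np.radians(35))*np.array([0,0,1])-np.sin(np.radians(35))*h
z=-R[:,2]; ax=np.cross(z,v); s=np.linalg.norm(ax); tgt=L+80*v+v*59.5
print("t",t.round(1),"shift/30",((tgt-t)/30).round(2),"rot/.12",(ax/s*np.arcsin(s)/.12).round(2),"F",o["finger_force"],o["grip_width"],o["joint_positions"].round(2))
E
python3 rem.py
```

```text
time: 7.02
tool_pos: [528.8, 164.0, 255.3]
tcp_rot: [2.996, 0.132, 1.815]
contact_force: [-0.3, -0.2, -1.0]
grip_width: 45.6
finger_force: 30.0
time: 7.85
tool_pos: [558.5, 17.1, 255.3]
tcp_rot: [2.84, 0.267, 1.784]
contact_force: [-0.2, -0.4, -0.4]
grip_width: 45.4
finger_force: 30.0
t [558.5  17.1 255.3] shift/30 [ 1.   -4.94 -0.03] rot/.12 [-0.74 -1.59  0.04] F 30.000075101852417 45.42681726917338 [-0.01  0.24  1.71 -0.24  0.85 -0.13]
```

```bash
python3 -m pendant '[[[0.1,-0.49,0],[-0.08,-0.17,0],-0.1],[[0.1,-0.49,0],[-0.08,-0.17,0],-0.1],[[0.1,-0.49,0],[-0.08,-0.17,0],-0.1],[[0.1,-0.49,0],[-0.08,-0.17,0],-0.1],[[0.1,-0.49,0],[-0.08,-0.17,0],-0.1],[[0.1,-0.49,0],[-0.08,-0.17,0],-0.1],[[0.1,-0.49,0],[-0.08,-0.17,0],-0.1],[[0.1,-0.49,0],[-0.08,-0.17,0],-0.1],[[0.1,-0.49,0],[-0.08,-0.17,0],-0.1],[[0.1,-0.49,0],[-0.04,-0.09,0],-0.1]]'
python3 rem.py; python3 - <<'E'
from h import *
for n in("scene","top"): cv2.imwrite(f"pics/{n}2.png",bot.capture(n))
m=np.hstack([cv2.resize(cv2.imread("pics/scene2.png")[180:330,120:320],(400,300)),cv2.resize(cv2.imread("pics/top2.png")[110:260,240:440],(400,300))]); cv2.imwrite("pics/ins.png",cv2.resize(m,(800,300)))
E
```

```text
time: 8.68
tool_pos: [587.9, -129.7, 255.0]
tcp_rot: [2.656, 0.393, 1.724]
contact_force: [-0.2, 0.7, -0.4]
grip_width: 45.6
finger_force: 30.0
t [ 587.9 -129.7  255. ] shift/30 [ 0.02 -0.04 -0.02] rot/.12 [0.03 0.01 0.02] F 30.000313818454742 45.56904019112032 [-0.29  0.23  1.82 -0.22  0.5  -0.38]
```

View pics/ins.png

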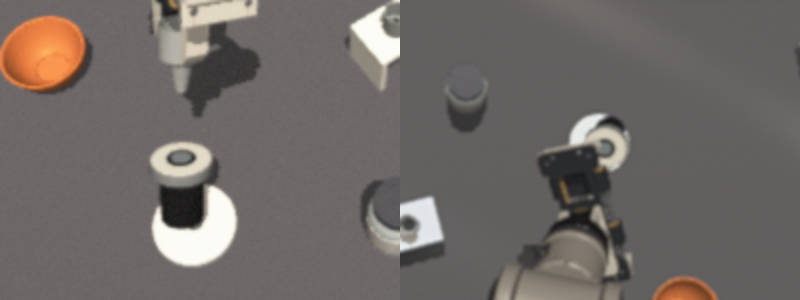

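The picture shows the nozzle held above the lens, with its tip at scene pixel of about (210.5,227) and pointing at the lens at (210,258). I'll compare that with the prediction, then let it settle.

```bash
python3 -m pendant '[[[0.02,-0.04,-0.02],[0,0,0],-0.1],[[0,0,0],[0,0,0],-0.1],[[0,0,0],[0,0,0],-0.1],[[0,0,0],[0,0,0],-0.1],[[0,0,0],[0,0,0],-0.1],[[0,0,0],[0,0,0],-0.1],[[0,0,0],[0,0,0],-0.1],[[0,0,0],[0,0,0],-0.1],[[0,0,0],[0,0,0],-0.1],[[0,0,0],[0,0,0],-0.1]]'
python3 rem.py; python3 - <<'E'
from h import *
vp=np.array([619,-146.4,205.5]); v=np.array([-.512,.259,.819])
print("tip pred",proj("scene",vp),"shoulder pred",proj("scene",vp+38*v),"wrist lens",proj("wrist",(660,-167,140)))
im=bot.capture("scene"); cv2.imwrite("pics/s3.png",cv2.resize(im[180:280,150:270],(720,600),interpolation=cv2.INTER_CUBIC))
E
```

```text
time: 9.62
tool_pos: [589.2, -129.6, 254.5]
tcp_rot: [2.657, 0.391, 1.725]
contact_force: [0.2, -0.5, -0.3]
grip_width: 45.4
finger_force: 30.0
t [ 589.2 -129.6  254.5] shift/30 [-0.02 -0.05 -0.01] rot/.12 [0.02 0.01 0.01] F 29.999958872795105 45.433631046978654 [-0.29  0.23  1.82 -0.22  0.5  -0.38]
tip pred [209.93514184 225.15277589] shoulder pred [209.63345263 208.43557538] wrist lens [273.99554563 200.35852588]
```

View pics/s3.png

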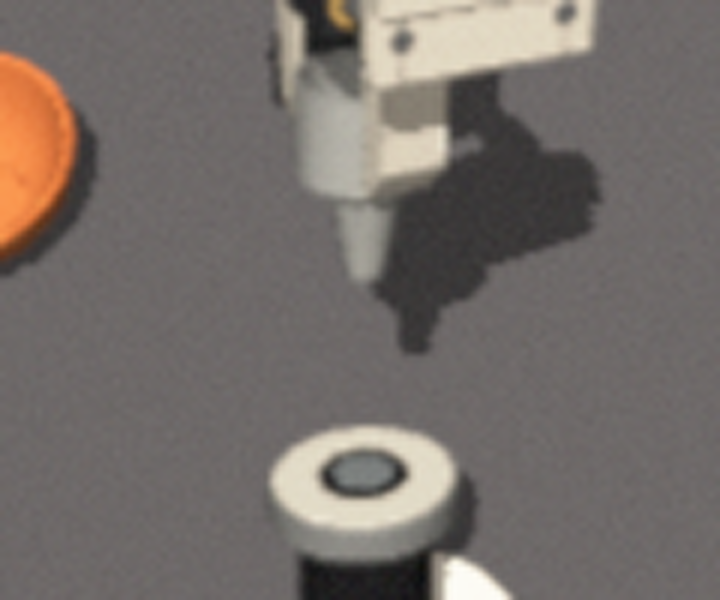

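The tip shows at scene (210.4,226) against a predicted (209.9,225.2), and the axis points at the lens centre. It is at rest with the grip steady, so I hand it in.

```bash
python3 -c "
from plant import bot
print(bot.close_job())"
```

```text
the job is handed in; nothing more can be done
None
```

I handed the job in with the wide nozzle held still at 30 N per finger, small end pointing at the lens about 80 mm out; my last measurements put the tip within a few millimetres of the target, but no verdict came back.

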